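# Fetch the rear key from a crowded hook and seat it in its spring dock

## Robot

A 6-joint arm with a two-finger parallel gripper is mounted at the origin on a cart in front of the work surface, level with it; the furniture and walls round the work are solid. World frame = base frame: x ahead of the robot, y to its left, z up, the work surface at z = 0. Lengths are in mm, angles in rad, forces in N, time in s.
With the tool pointing down it reaches from about 250 to 850 mm from the base axis. Payload 12.5 kg.
Tool frame: the origin (TCP) lies on the centre line of the jaws, within the pads' length; the fingertips stand 22 mm ahead of it and the grasp point (between the pads) lies 3 mm ahead of it; x points along the fingers, z is the direction in which the jaws open and shut, and the axes are right-handed (so a half turn about x gives the same grasp; the last joint's range is limited). The gripper opens to 93 mm and grips with 3 to 60 N. Pads are 15 mm wide; open, the fingers measure 128 mm over their backs; the gripper's body (75 mm by 188 mm) begins 65 mm behind the grasp point.
Start: joints at [1.228, 0.351, 1.652, -0, 1.139, -0.085], TCP at [140.193, 531.818, 240.633] pointing down, gripper open.
Joint ranges: [-2.75, 2.75], [-0.79, 2.1], [0.01, 2.65], [-1.57, 4.71], [0.07, 3.14], [-2.87, 2.87]. Speed limits (rad/s): [2.22, 2.22, 2.79, 3.14, 3.14, 3.14].

## Interface

Orientations are given as a rotation vector (axis times angle).
In Python, from plant import ctrl, vision, job gives the robot as it stands.
- The arm moves only by the tool move_arm, never from a script. Its argument "increments" is a list of rows, each a list of 3 entries, a list of its own where there are three numbers: the shift along the tool's x, y, z in mm, then the turn, a rotation vector about the tool's x, y, z in degrees, then the opening in per cent of the stroke, from 0 (shut) to 100 (fully open). A call has exactly 10 rows; each row is the pose to reach, as a shift and turn from the pose commanded when the call began, along the tool's axes at that moment; what a row does not reach only later rows make up. A row lasts 1/12 s, in which the tool goes at most 41.7 mm and 7.16 degrees, less where a joint would pass 70% of its speed; a pose out of reach is approached as far as the arm can. A call with a gripper value outside its range is refused whole. The fingers move at their own pace and stop on an object; the grip force is fixed at half the most. Time passes only in rows, so rows that repeat a pose let the fingers close, or fill a call up. It gives the time, the measured TCP pose, the force and the opening at its end, in the units of the state.
- ctrl.observe(): the state, without advancing time (a new reading comes with each control period).
- vision.get_image(name): name is "side" or "top"; returns the picture (420x560x3 uint8, red, green, blue); there is no depth.
- vision.get_calibration(name): a dict with "K" (3x3 intrinsics, pixels), "extrinsics" (4x4, takes a point from camera to world coordinates). Camera axes: x right, y up, looking along -z (the intrinsics and any distortion apply to the point x, -y, -z); pixel columns grow to the right and rows downward; lengths in mm; the calibration is good to about 2 mm. A picture is of the moment at which its call begins. get_calibration takes no time and is no camera call.
- job.close_job(): hands the job in, once; it reports no verdict.
The state is a dict: "t": time; "joint_pos": joint angles; "joint_velocities": joint speeds; "tau": joint torques, N m; "tool_pos": TCP position; "orientation": TCP orientation; "force": force on the tool from outside, world axes, zero at the start; "wrist_torque": the same for the moment, N m; "width": opening from 0.0 (shut) to 1.0 (fully open).
Only numpy, scipy, OpenCV 4.12 (cv2) and the standard library are available. Lean on these libraries where they do the work, as an engineer would, in place of code of your own. Each camera call takes 0.05 s, during which the arm holds its last target. There are 200 camera calls.

## Task

The yellow key hangs at the back of a crowded hook, behind a white and a blue key. First hang the white and the blue key on the empty hook, then slide the yellow key blade-down into the slot of the grey dock and press it against the hidden spring with about 11 N for a second - gently, above 18 N the dock is damaged. Let go, leaving the yellow key standing in the dock and the other two hanging, without disturbing the timer, the tally counter or the pen.

Things in the scene. Friction and masses are not known exactly. Their poses are not given: they have to be found in the camera images.
- hook_full: The crowded hook stand, with the three keys in a row about 30 mm apart at the start (white in front, yellow rearmost): grey base 130 x 70 x 10 mm, steel upright 12 mm deep, 120 tall; fixed. Origin on the bench under the upright. A flat hook arm, 12 wide (y), 5 thick, top face 112 mm up, runs to -x (towards the robot).
- hook_spare: The empty hook stand, same build: grey base 130 x 70 x 10 mm, steel upright 12 mm deep, 120 tall; fixed. Origin on the bench under the upright. A flat hook arm, 12 wide (y), 5 thick, top face 112 mm up, runs to -x (towards the robot).
- hook_full_lip (a point): Crowded stand's upturned lip at the end of the arm, 120 mm in front (-x) of the stand's origin; this point is its top, 122 mm up. Lip 4 mm thick, 12 wide. To pass it a key must be lifted 10 to 19 mm from where it hangs.
- hook_spare_lip (a point): Empty stand's upturned lip at the end of the arm, 120 mm in front (-x) of the stand's origin; this point is its top, 122 mm up. Lip 4 mm thick, 12 wide. To pass it a key must be lifted 10 to 19 mm from where it hangs.
- key_white_grip (a point): White key, the front one. 130 mm tall, 34 wide (y), 8 thick (x). Heights from its lower end: blade 0-58, window 66-90 (22 wide; its top edge hangs on the hook), grip tab 90-130, to be pinched across its 34 mm from above. Point: middle of the tab, 112 mm up; z up.
- key_blue_grip (a point): Blue key, the middle one. 130 mm tall, 34 wide (y), 8 thick (x). Heights from its lower end: blade 0-58, window 66-90 (22 wide; its top edge hangs on the hook), grip tab 90-130, to be pinched across its 34 mm from above. Point: middle of the tab, 112 mm up; z up.
- key_yellow_grip (a point): Yellow key, the rear one, the one that is wanted. 130 mm tall, 34 wide (y), 8 thick (x). Heights from its lower end: blade 0-58, window 66-90 (22 wide; its top edge hangs on the hook), grip tab 90-130, to be pinched across its 34 mm from above. Point: middle of the tab, 112 mm up; z up.
- key_yellow_tip (a point): Middle of the lower end of the yellow key's blade (112 mm below its grip point); the last 6 mm are stepped down to 18 x 4 mm.
- key_white: White key, 40 to 85 g: origin at the lower end of its steel blade (22 x 6 mm), axes as for its grip point.
- key_blue: Blue key, 40 to 85 g: origin at the lower end of its steel blade (22 x 6 mm), axes as for its grip point.
- key_yellow: Yellow key, 40 to 85 g: origin at the lower end of its steel blade (22 x 6 mm), axes as for its grip point.
- dock: Grey plastic key dock, a block 56 x 70 x 60 mm on a thin foot, fixed; origin on the bench under its middle. In its slot is a black spring pad, set afresh each time 18 to 44 mm below the mouth and not measured: it must be felt. It resists with 2 N at first touch, 1.5 N more per mm, and stops hard after 10 mm. Released, it lifts the key back by some mm.
- dock_mouth (a point): Middle of the slot's mouth in the dock's top face, 60 mm above the bench. The slot runs straight down and is 26 mm along y and 10 mm along x (2 mm play on every side of the blade), with a 3 mm bevel. The microscope stands 10 cm to the right (-y): come over the dock from the front or the left. Axes as the dock's.
- lab_timer: White bench timer, 60 x 64 x 18 mm, lying on the bench; a bystander.
- tally_counter: Light grey round tally counter, 56 x 52 x 19 mm, lying on the bench; a bystander.
- pen_1: Blue pen, 145 mm long, lying on the bench; a bystander.
Not all that is in view belongs to the job. Of the things like the key_yellow, leave any that is turquoise; of the rest the smaller one is meant.

How it is judged (in metres and radians):
On the way, in this order (a step that is already met when the one before it is completed fails the run):
1. the white and the blue key hang on the spare hook, the yellow key still on its own (x of key_white_grip in the frame of hook_spare between -0.118 and -0.006 m and y of key_white_grip in the frame of hook_spare between -0.014 and 0.014 m and z of key_white_grip in the frame of hook_spare between 0.122 and 0.142 m and angle between each of key_white_grip, key_blue_grip's own z axis and vertical below 0.3 rad and linear speed of each of key_white, key_blue below 0.02 m/s and x of key_blue_grip in the frame of hook_spare between -0.118 and -0.006 m and y of key_blue_grip in the frame of hook_spare between -0.014 and 0.014 m and z of key_blue_grip in the frame of hook_spare between 0.122 and 0.142 m and horizontal distance between key_yellow_grip and hook_full below 0.118 m and z of key_yellow_grip in the frame of hook_full above 0.12 m), for 0.2 s.
2. the yellow key, in the slot, is pressed down against the hidden spring with more than 8 N (x of key_yellow_tip in the frame of dock_mouth between -0.006 and 0.006 m and y of key_yellow_tip in the frame of dock_mouth between -0.006 and 0.006 m and z of key_yellow_tip in the frame of dock_mouth below -0.013 m and angle between key_yellow_grip's own z axis and vertical below 0.3 rad and contact force between key_yellow and dock above 8 N), for 0.4 s.
At the end, for the whole second after the job is handed in: White and blue key hang at rest on the spare hook behind its lip, within 14 mm of its middle line; the yellow key stands at rest in the dock slot, lower end at least 13 mm below the mouth and within 6 mm of its middle; all upright within 0.3 rad and released (x of key_white_grip in the frame of hook_spare between -0.118 and -0.006 m and y of key_white_grip in the frame of hook_spare between -0.014 and 0.014 m and z of key_white_grip in the frame of hook_spare between 0.122 and 0.142 m and angle between each of key_white_grip, key_blue_grip, key_yellow_grip's own z axis and vertical below 0.3 rad and linear speed of each of key_white, key_blue, key_yellow below 0.02 m/s and x of key_blue_grip in the frame of hook_spare between -0.118 and -0.006 m and y of key_blue_grip in the frame of hook_spare between -0.014 and 0.014 m and z of key_blue_grip in the frame of hook_spare between 0.122 and 0.142 m and x of key_yellow_tip in the frame of dock_mouth between -0.006 and 0.006 m and y of key_yellow_tip in the frame of dock_mouth between -0.006 and 0.006 m and z of key_yellow_tip in the frame of dock_mouth below -0.013 m); the robot touches nothing.
It fails at once if the yellow key bears on the dock with more than 18 N (contact force between key_yellow and dock above 18 N).
It fails at once if the timer, the tally counter or the pen is moved by more than 30 mm (distance of any of lab_timer, tally_counter, pen_1 from where it was at the start of the episode above 0.03 m).
It also fails if it takes over 72 s, if anything falls off the work surface, if the arm or the gripper's body presses on something with over 40 N, if the wrist force passes 120 N, or if a joint passes its speed limit or range.

## Working session

There is one attempt and no reset: what is moved stays moved. The work goes in short steps, Python scripts to look and compute and a tool call to move; the robot and the scene stay as the last step left them, time stands still between calls to the robot, and variables do not carry over. Pictures are saved under pics/ and viewed, about 8 in all and at most 12, crops included, and the job is handed in when it is done.

Besides the shell and the picture viewer there is one more tool, called after "Call:" by a JSON object that holds its "name" and its "arguments", one argument or row to a line. move_arm: Moves the arm, as the interface text tells. Its arguments: {"type":"object","properties":{"increments":{"type":"array"}},"required":["increments"]}

```bash
mkdir -p pics
cat > h.py <<'E'
import numpy as np, cv2
from plant import ctrl, vision, job
def snap(n,f=None):
    im=np.ascontiguousarray(vision.get_image(n)[:,:,::-1])
    if f: cv2.imwrite('pics/'+f,im)
    return im
def ray(n,u,v):
    c=vision.get_calibration(n);K=np.array(c['K']);E=np.array(c['extrinsics'])
    p=np.linalg.inv(K)@[u,v,1]
    return E[:3,3],E[:3,:3]@[p[0],-p[1],-p[2]]
def onz(n,u,v,z):
    o,d=ray(n,u,v);return o+d*(z-o[2])/d[2]
def proj(n,P):
    c=vision.get_calibration(n);K=np.array(c['K']);E=np.array(c['extrinsics'])
    q=E[:3,:3].T@(np.array(P,float)-E[:3,3]);q=K@[q[0],-q[1],-q[2]];return q[:2]/q[2]
def tri(a,b):
    (o1,d1),(o2,d2)=ray('top',*a),ray('side',*b)
    A=np.stack([d1,-d2],1);s=np.linalg.lstsq(A,o2-o1,rcond=None)[0]
    p,q=o1+d1*s[0],o2+d2*s[1];return (p+q)/2,np.linalg.norm(p-q)
E
python3 - <<'E'
from h import *
snap('top','top0.png');snap('side','side0.png')
for n in('top','side'):
    c=vision.get_calibration(n);print(c)
print(ctrl.observe())
E
```

```text
{'K': array([[383.81017412,   0.        , 283.38574777],
       [  0.        , 383.81017412, 211.47549241],
       [  0.        ,   0.        ,   1.        ]]), 'extrinsics': array([[-5.09498883e-03,  9.91776095e-01, -1.27883616e-01,
         3.74750247e+02],
       [-9.99985737e-01, -4.84824990e-03,  2.24061397e-03,
         4.58499146e+01],
       [ 1.60217564e-03,  1.27893207e-01,  9.91786651e-01,
         1.32440604e+03],
       [ 0.00000000e+00,  0.00000000e+00,  0.00000000e+00,
         1.00000000e+00]])}
{'K': array([[435.7674722 ,   0.        , 276.24952227],
       [  0.        , 435.7674722 , 205.96124528],
       [  0.        ,   0.        ,   1.        ]]), 'extrinsics': array([[ 9.80632241e-01,  1.17495548e-01, -1.56701005e-01,
         3.57173809e+02],
       [-1.95730801e-01,  6.16745322e-01, -7.62439939e-01,
        -8.43077726e+02],
       [ 7.06131336e-03,  7.78344399e-01,  6.27797845e-01,
         8.32664407e+02],
       [ 0.00000000e+00,  0.00000000e+00,  0.00000000e+00,
         1.00000000e+00]])}
{'t': 0.1, 'joint_pos': array([ 1.22840299e+00,  3.51176532e-01,  1.65231014e+00,  3.60117362e-06,
        1.13910994e+00, -8.45692289e-02]), 'joint_velocities': array([ 2.18616400e-04, -2.32813496e-03, -6.91355975e-05,  3.29150706e-05,
        2.13988552e-04, -2.89158024e-06]), 'tau': array([-4.30327509e-04, -4.98027384e+01, -2.85704684e+01,  6.99670706e-02,
        2.38838821e-02, -4.49276115e-05]), 'tool_pos': array([140.10553655, 531.57941266, 240.17743248]), 'orientation': array([-1.01777427,  1.32106688,  1.01687312]), 'force': array([-0.56259306, -0.97531667,  0.35494156]), 'wrist_torque': array([ 0.0190668 , -0.00093888,  0.00506598]), 'width': 1.0019647886130083}
```

View pics/top0.png

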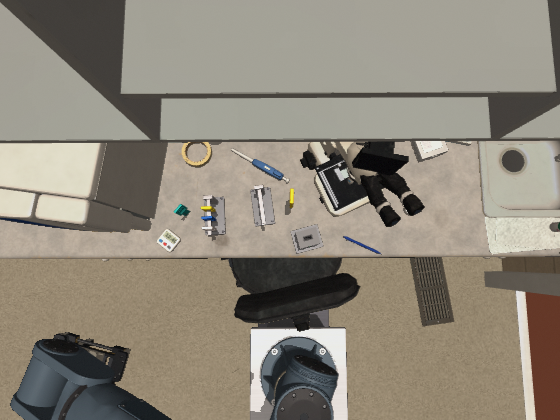

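View pics/side0.png

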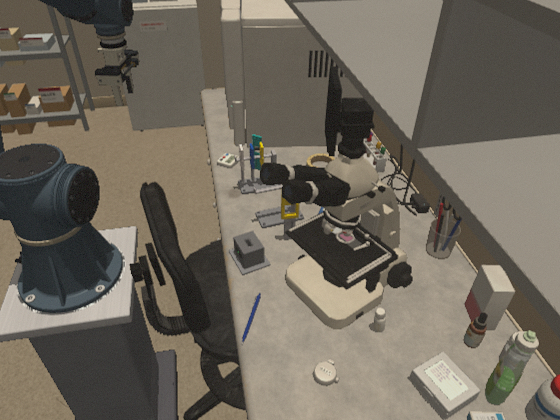

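The top view shows the full hook near (212,213), the spare near (262,205), the dock at (307,238), the timer at (168,240), the pen at (362,244) and a turquoise decoy at (181,210). A loose yellow item lies at (292,198). In the side view the full hook is near (255,165), the spare near (285,205) and the dock near (248,250). I'll zoom in.

Run:
```python
import cv2
a=cv2.imread('pics/top0.png')[175:260,160:335];b=cv2.imread('pics/side0.png')[125:275,205:330]
cv2.imwrite('pics/c1.png',cv2.resize(a,None,fx=4.5,fy=4.5,interpolation=cv2.INTER_CUBIC))
cv2.imwrite('pics/c2.png',cv2.resize(b,None,fx=4,fy=4,interpolation=cv2.INTER_CUBIC))
```

```text
(no output)
```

View pics/c1.png

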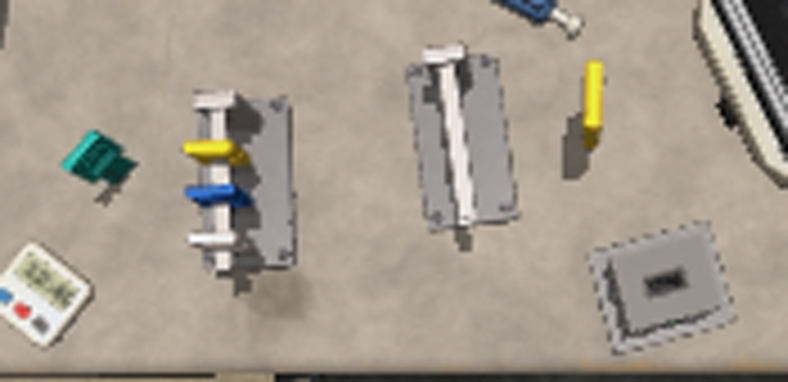

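View pics/c2.png

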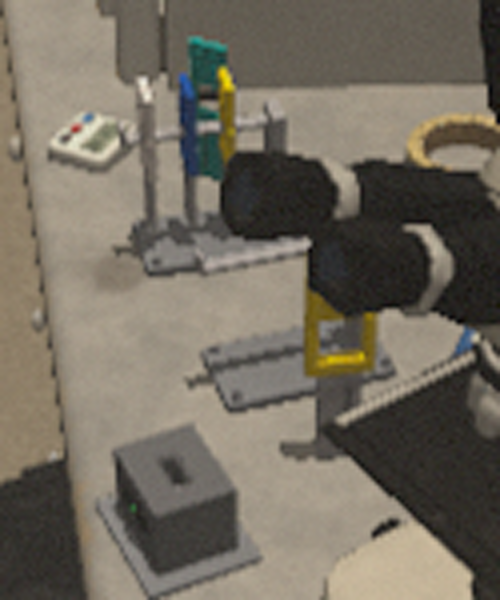

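Crops: the full hook has white, blue and yellow keys in a row at crop 1 (212,240), (212,192) and (210,150), with its lip at (218,268) and upright at (215,98). The spare's lip is at (463,222) and its upright at (445,52). The dock slot is at (665,283). A large yellow key stands free at (593,100) and is the decoy. Next I turn these into coordinates.

```bash
cat > m.py <<'E'
from h import *
C=lambda x,y:(160+(x+.5)/4.5-.5,175+(y+.5)/4.5-.5)
S=lambda x,y:(205+(x+.5)/4-.5,125+(y+.5)/4-.5)
np.set_printoptions(precision=1,suppress=True)
for n,l,u in(('full',(218,268),(215,98)),('spare',(463,222),(445,52))):
    a=onz('top',*C(*l),122);b=onz('top',*C(*u),120);d=b-a
    print(n,a,b,np.hypot(*d[:2]),np.degrees(np.arctan2(d[1],d[0])))
for n,P,z in(('Fbase',[(200,262),(292,268),(290,100)],10),('Sbase',[(408,70),(494,56),(518,215),(432,231)],10),('dock',[(606,262),(708,237),(730,300),(628,335)],60),('slot',[(665,283)],60)):
    print(n,[onz('top',*C(*p),z) for p in P])
print('slot side',onz('side',*S(178,471),60),[onz('side',*S(*p),60) for p in((115,452),(192,427),(240,490),(158,520))])
for n,a,b in(('w',(212,240),(145,85)),('b',(212,192),(187,84)),('y',(210,149),(226,76))):
    print(n,onz('top',*C(*a),152),onz('side',*S(*b),152),tri(C(*a),S(*b)))
# colour masks
im=cv2.imread('pics/top0.png');hsv=cv2.cvtColor(im,cv2.COLOR_BGR2HSV)
for n,lo,hi in(('y',(20,140,120),(35,255,255)),('b',(100,150,60),(125,255,255))):
    m=cv2.inRange(hsv,lo,hi);m[:,:195]=0;m[:195]=0;m[235:]=0;m[:,225:]=0
    k,_,st,c=cv2.connectedComponentsWithStats(m);print(n,[(st[i],c[i]) for i in range(1,k) if st[i][4]>8])
g=cv2.cvtColor(im,cv2.COLOR_BGR2GRAY);print(g[206:214,196:222]);print(g[222:232,196:222]);print(g[232:246,298:318])
E
python3 m.py
```

```text
full [459.2 279.6 122. ] [579.6 284.5 120. ] 120.44266112561094 2.336782188382294
spare [490.6 109.  122. ] [611.9 122.1 120. ] 121.99566677450188 6.160887855645748
Fbase [array([471.8, 315.1,  10. ]), array([466.8, 245. ,  10. ]), array([596.5, 248.4,  10. ])]
Sbase [array([619.5, 157.6,  10. ]), array([630.2,  91.2,  10. ]), array([506.5,  72.9,  10. ]), array([494.6, 138.6,  10. ])]
dock [array([466.6,   7.4,  60. ]), array([484.6, -67.6,  60. ]), array([438.3, -83. ,  60. ]), array([413.2,  -8.1,  60. ])]
slot [array([451. , -35.6,  60. ])]
slot side [452.8 -37.2  60. ] [array([415.5, -11.9,  60. ]), array([468.1,   2.4,  60. ]), array([488.7, -61.7,  60. ]), array([434.2, -78.2,  60. ])]
w [476.2 278.2 152. ] [479.1 284.8 152. ] (array([477. , 277.3, 156.5]), np.float64(2.396878172312866))
b [509.1 278.9 152. ] [510.2 280.4 152. ] (array([509.5, 278.6, 153. ]), np.float64(0.9658956367260892))
y [538.8 280.9 152. ] [540.9 286.5 152. ] (array([539. , 280. , 155.8]), np.float64(1.6337683846744948))
y [(array([201, 206,  11,   5,  43], dtype=int32), array([206.1, 207.5]))]
b [(array
[... 2520 characters left out ...]
 148 148
  148 148]
 [149 149 148 149 145 109  43  58  57  58  59  57  41  72  93 138 147 149
  148 148]
 [149 149 149 149 145 119  77  59  64  81  82  98 114 126 139 149 148 148
  148 148]
 [149 148 149 150 147 119  92  92  98 107 127 149 148 148 148 148 148 148
  148 148]
 [148 148 149 149 149 146 125 148 149 148 148 148 148 147 147 148 148 148
  148 148]
 [103 149 148 149 150 149 148 148 149 148 149 149 149 148 148 147 148 148
  148 149]
 [103 148 149 149 148 149 150 148 148 148 149 148 148 148 147 148 147 147
  148 148]
 [ 83 148 149 149 148 149 149 149 148 149 148 148 149 148 147 148 144 118
  103  97]
 [ 79 148 149 149 149 149 149 150 149 148 147 147 147 142  97 114  88  87
   99 164]]
```

```bash
cat >> h.py <<'E'
from scipy.spatial.transform import Rotation as Ro
np.set_printoptions(precision=2,suppress=True)
GP=3.
def go(gx,gy,gz,yaw,o=None):
    """grasp point target, yaw of key y axis (deg); prints tool-frame shift & turn from the measured pose"""
    o=o or ctrl.observe();R=Ro.from_rotvec(o['orientation']);p=np.array(o['tool_pos'])
    a=np.radians(yaw);y=np.array([-np.sin(a),np.cos(a),0]);x=np.array([0,0,-1.])
    c=[]
    for s in(1,-1):
        z=s*y;T=Ro.from_matrix(np.stack([x,np.cross(z,x),z],1));c.append((R.inv()*T))
    d=min(c,key=lambda r:r.magnitude())
    t=np.array([gx,gy,gz+GP])-p
    print('pos',p,'shift',R.inv().apply(t),'turn',np.degrees(d.as_rotvec()),'F',o['force'],'w',o['width'],'t',o['t'])
E
python3 - <<'E'
from h import *
C=lambda x,y:(160+(x+.5)/4.5-.5,175+(y+.5)/4.5-.5)
S=lambda x,y:(205+(x+.5)/4-.5,125+(y+.5)/4-.5)
im=cv2.imread('pics/top0.png').astype(int);g=im.sum(2)//3
for n,(r0,r1,c0,c1),T in(('spare',(190,224,250,272),185),('full',(199,205,203,217),185),('full2',(212,215,203,217),185),('full3',(222,226,203,217),185)):
    P=[]
    for r in range(r0,r1):
        w=np.clip(g[r,c0:c1]-140,0,None)*(g[r,c0:c1]>T)
        if w.sum(): P.append((r,(w*np.arange(c0,c1)).sum()/w.sum(),(g[r,c0:c1]>T).sum()))
    Q=np.array([onz('top',u,r,112) for r,u,_ in P]);print(n,[(r,round(u,1),k) for r,u,k in P][::3]);
    k=np.polyfit(Q[:,0],Q[:,1],1);print('y at 490,600',np.polyval(k,[460,490,540,580,600]),np.degrees(np.arctan(k[0])))
print('side spare lip',(proj('side',(490.6,109,122))-[205,125])*4,'full lip',(proj('side',(459,279.6,122))-[205,125])*4,'key w/b/y tops',[(proj('side',p)-[205,125])*4 for p in((477,278,152),(509,279,152),(539,281,152))])
print('turq',tri(C(95,140),S(207,42)), 'eyep',onz('top',385,220,300))
R=Ro.from_rotvec(ctrl.observe()['orientation']).as_matrix();print(R)
go(476,279,230,2)
E
```

```text
spare [(190, np.float64(259.0), np.int64(3)), (193, np.float64(259.0), np.int64(3)), (196, np.float64(259.6), np.int64(4)), (199, np.float64(260.0), np.int64(3)), (202, np.float64(260.5), np.int64(4)), (205, np.float64(261.0), np.int64(3)), (208, np.float64(261.4), np.int64(4)), (211, np.float64(262.0), np.int64(3)), (214, np.float64(262.0), np.int64(3)), (217, np.float64(262.6), np.int64(4)), (220, np.float64(263.0), np.int64(3)), (223, np.float64(263.8), np.int64(3))]
y at 490,600 [101.43 105.76 112.96 118.72 121.6 ] 8.197134254022828
full [(200, np.float64(208.0), np.int64(3)), (203, np.float64(208.0), np.int64(3))]
y at 490,600 [281.46 282.14 283.28 284.19 284.65] 1.307481754355966
full2 [(212, np.float64(208.3), np.int64(4))]
y at 490,600 [274.66 277.84 283.15 287.39 289.52] 6.05669549516659
full3 [(222, np.float64(209.0), np.int64(3)), (225, np.float64(209.0), np.int64(3))]
y at 490,600 [278.65 279.12 279.9  280.52 280.83] 0.8906632031265075
side spare lip [196.56 251.19] full lip [119.82 123.86] key w/b/y tops [array([141.99,  88.41]), array([184.22,  83.61]), array([223.24,  78.43])]
turq (array([542.96, 363.56, 138.61]), np.float64(8.647097419626451)) eyep [ 482.43 -229.14  300.  ]
[[-0.   -0.97  0.25]
 [-0.    0.25  0.97]
 [-1.    0.   -0.  ]]
pos [140.11 531.58 240.18] shift [   7.3  -389.2  -158.58] turn [-16.77  -0.06  -0.01] F [-0.56 -0.98  0.35] w 1.0019647886130083 t 0.1
```

Call:
{"name": "move_arm", "arguments": {
  "increments": [
    [[1,-39,-16],[-2,0,0],100],
    [[2,-78,-32],[-4,0,0],100],
    [[2,-117,-48],[-6,0,0],100],
    [[3,-156,-64],[-8,0,0],100],
    [[4,-195,-80],[-10,0,0],100],
    [[5,-234,-96],[-12,0,0],100],
    [[6,-273,-112],[-14,0,0],100],
    [[7,-312,-128],[-16,0,0],100],
    [[7,-351,-144],[-16.8,0,0],100],
    [[7,-389,-158.5],[-16.8,0,0],100]
  ]
}}

```text
t: 0.93
tool_pos: [474.3, 279.6, 233.4]
orientation: [-1.236, 1.192, 1.236]
force: [0.5, 0.4, -0.7]
width: 1.0
```

Run:
```python
from h import *
snap('top','top1.png');snap('side','side1.png')
go(477,278.5,137,2)
o=ctrl.observe();print(Ro.from_rotvec(o['orientation']).as_matrix())
a=cv2.imread('pics/top1.png')[165:255,165:285];b=cv2.imread('pics/side1.png')[80:200,195:290]
cv2.imwrite('pics/c3.png',np.hstack([cv2.resize(a,(480,360)),cv2.resize(b,(285,360))]))
```

```text
pos [476.64 278.14 233.21] shift [93.21 -0.31  0.41] turn [-0.24 -0.04  0.03] F [ 0.18 -0.67 -0.35] w 0.9989546963665195 t 1.0333
[[ 0.   -1.   -0.03]
 [-0.   -0.03  1.  ]
 [-1.   -0.   -0.  ]]
```

Call:
{"name": "move_arm", "arguments": {
  "increments": [
    [[30,0,0],[0,0,0],100],
    [[60,0,0],[0,0,0],100],
    [[85,0,0],[0,0,0],100],
    [[93,0,0],[0,0,0],60],
    [[93,0,0],[0,0,0],45],
    [[93,0,0],[0,0,0],20],
    [[93,0,0],[0,0,0],20],
    [[93,0,0],[0,0,0],20],
    [[93,0,0],[0,0,0],20],
    [[93,0,0],[0,0,0],20]
  ]
}}

```text
t: 1.87
tool_pos: [473.4, 281.6, 141.4]
orientation: [-1.235, 1.191, 1.235]
force: [-0.6, -0.5, 0.6]
width: 0.552
```

Run:
```python
from h import *
snap('top','top1.png');snap('side','side1.png')
go(477,278.5,137,2)
a=cv2.imread('pics/top1.png')[165:255,165:285];b=cv2.imread('pics/side1.png')[80:200,195:290]
cv2.imwrite('pics/c3.png',np.hstack([cv2.resize(a,(480,360)),cv2.resize(b,(285,360))]))
```

```text
pos [473.23 281.49 141.04] shift [ 1.04 -3.66 -3.12] turn [0.03 0.01 0.03] F [-0.43  0.54  0.36] w 0.4616242098716522 t 1.9667
```

View pics/c3.png

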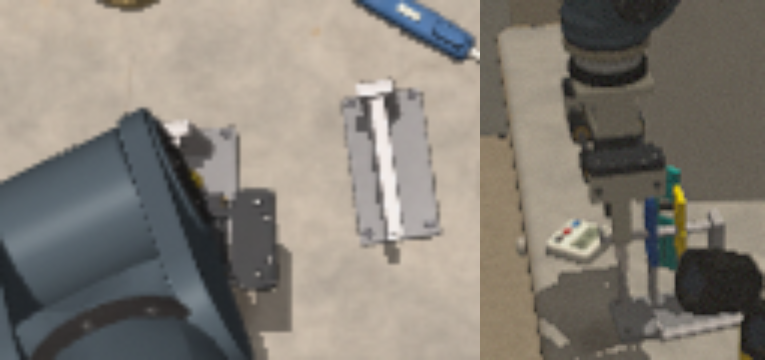

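Call:
{"name": "move_arm", "arguments": {
  "increments": [
    [[0,-2,-2],[0,0,0],46],
    [[0,-2,-2],[0,0,0],46],
    [[0,-2,-2],[0,0,0],46],
    [[0,-2,-2],[0,0,0],20],
    [[0,-2,-2],[0,0,0],20],
    [[0,-2,-2],[0,0,0],20],
    [[0,-2,-2],[0,0,0],20],
    [[0,-2,-2],[0,0,0],20],
    [[0,-2,-2],[0,0,0],20],
    [[0,-2,-2],[0,0,0],20]
  ]
}}

```text
t: 2.8
tool_pos: [475.2, 279.5, 140.6]
orientation: [-1.235, 1.192, 1.235]
force: [-0.2, 0.8, -0.1]
width: 0.36
```

Run:
```python
from h import *
for i in range(3): snap('top'); go(477,278.5,137,2)
```

```text
pos [475.17 279.48 140.64] shift [ 0.64 -1.79 -1.05] turn [ 0.03  0.   -0.  ] F [ 0.36  0.66 -0.51] w 0.36086316163653215 t 2.85
pos [475.19 279.49 140.64] shift [ 0.64 -1.78 -1.05] turn [ 0.03 -0.   -0.  ] F [ 0.37  0.16 -0.35] w 0.3623157892618972 t 2.9
pos [475.13 279.49 140.6 ] shift [ 0.6  -1.84 -1.05] turn [ 0.03 -0.   -0.01] F [ 0.29  0.39 -0.44] w 0.3638967152487693 t 2.95
```

Call:
{"name": "move_arm", "arguments": {
  "increments": [
    [[-5,0,0],[0,0,0],20],
    [[-10,0,0],[0,0,0],20],
    [[-14.5,0,0],[0,0,0],20],
    [[-14.5,0,0],[0,0,0],20],
    [[-14.5,8,0],[0,0,0],20],
    [[-14.5,20,0],[0,0,0],20],
    [[-14.5,34,0],[0,0,0],20],
    [[-14.5,46,0],[0,0,0],20],
    [[-14.5,52,0],[0,0,0],20],
    [[-14.5,52,0],[0,0,0],20]
  ]
}}

```text
t: 3.78
tool_pos: [422.0, 277.6, 155.1]
orientation: [-1.236, 1.193, 1.236]
force: [-0.0, 0.1, -1.1]
width: 0.364
```

Run:
```python
from h import *
snap('side','side2.png')
go(452,100.6,152,8.2)
a=cv2.imread('pics/side2.png')[80:220,190:310]
cv2.imwrite('pics/c4.png',cv2.resize(a,None,fx=4,fy=4))
```

```text
pos [422.89 277.72 155.25] shift [   0.24  -22.72 -178.06] turn [-6.14  0.    0.01] F [-0.37 -1.06 -1.15] w 0.3638902042325147 t 3.8333
```

View pics/c4.png

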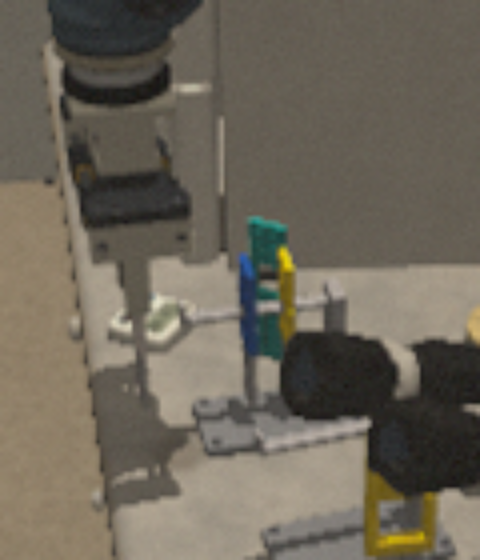

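The white key is off the hook, upright in the jaws; blue and yellow stay on theirs. I go to the front of the spare.

Call:
{"name": "move_arm", "arguments": {
  "increments": [
    [[0,0,-15],[0,0,0],20],
    [[0,0,-40],[-1,0,0],20],
    [[0,-3,-68],[-2,0,0],20],
    [[0,-8,-96],[-3,0,0],20],
    [[0,-13,-124],[-4,0,0],20],
    [[0,-18,-150],[-5,0,0],20],
    [[0,-21,-168],[-6,0,0],20],
    [[0,-23,-177],[-6.1,0,0],20],
    [[0,-23,-178],[-6.1,0,0],20],
    [[0,-23,-178],[-6.1,0,0],20]
  ]
}}

```text
t: 4.67
tool_pos: [452.8, 100.7, 155.1]
orientation: [-1.312, 1.139, 1.312]
force: [0.3, -0.2, -0.8]
width: 0.363
```

Run:
```python
from h import *
t=snap('top','top3.png')
s=snap('side','side3.png')
go(452,100.6,152,8.2)
a=t[170:250,220:300];b=s[110:240,200:330]
cv2.imwrite('pics/c5.png',np.hstack([cv2.resize(a,(380,380)),cv2.resize(b,(380,380))]))
```

```text
pos [452.45 101.36 155.1 ] shift [ 0.1   0.55 -0.69] turn [-0.05  0.01 -0.  ] F [-0.11  0.37 -0.13] w 0.36334094414816653 t 4.7667
```

View pics/c5.png

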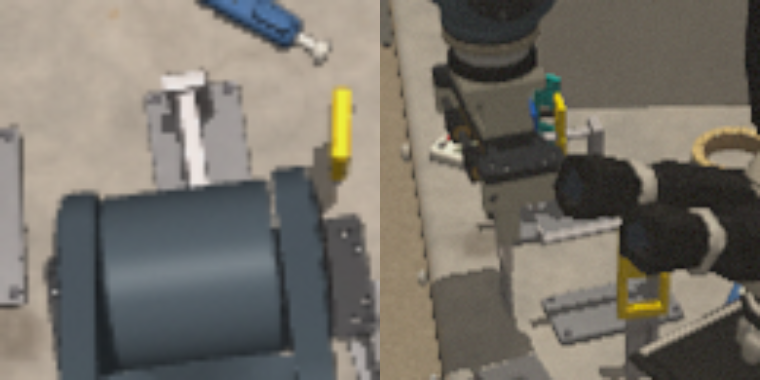

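Run:
```python
from h import *
S=lambda x,y:(205+(x+.5)/4-.5,125+(y+.5)/4-.5)
for z in(130,180,230): print(z,onz('top',292.5,189,z),onz('top',291.5,206,z))
# decoy vertical line at ~ (x,20): heights projected into side crop coordinates
for z in(0,30,60,90,120,150,180,210,240): print(z,(proj('side',(575,20,z))-[205,125])*4,(proj('side',(605,20,z))-[205,125])*4)
```

```text
130 [600.27  13.97 130.  ] [545.99  17.56 130.  ]
180 [590.83  15.3  180.  ] [538.82  18.74 180.  ]
230 [581.39  16.64 230.  ] [531.65  19.92 230.  ]
0 [340.66 453.27] [382.49 447.73]
30 [341.85 421.28] [384.33 415.78]
60 [343.07 388.26] [386.22 382.81]
90 [344.33 354.17] [388.18 348.77]
120 [345.64 318.96] [390.2  313.61]
150 [346.98 282.56] [392.29 277.27]
180 [348.38 244.92] [394.45 239.7 ]
210 [349.82 205.97] [396.68 200.83]
240 [351.32 165.64] [399.   160.59]
```

Call:
{"name": "move_arm", "arguments": {
  "increments": [
    [[0,-6,0],[0,0,0],20],
    [[0,-14,0],[0,0,0],20],
    [[0,-24,0],[0,0,0],20],
    [[0,-34,0],[0,0,0],20],
    [[0,-44,0],[0,0,0],20],
    [[0,-56,0],[0,0,0],20],
    [[0,-70,0],[0,0,0],20],
    [[0,-82,0],[0,0,0],20],
    [[0,-94,0],[0,0,0],20],
    [[0,-104,0],[0,0,0],20]
  ]
}}

```text
t: 5.6
tool_pos: [557.0, 115.7, 154.9]
orientation: [-1.313, 1.138, 1.313]
force: [0.3, -0.0, -0.2]
width: 0.363
```

Call:
{"name": "move_arm", "arguments": {
  "increments": [
    [[0,-6,0],[0,0,0],20],
    [[0,-8,0],[0,0,0],20],
    [[3,-8,0],[0,0,0],20],
    [[6,-8,0],[0,0,0],20],
    [[9,-8,0],[0,0,0],20],
    [[11,-8,0],[0,0,0],20],
    [[12.5,-8,0],[0,0,0],20],
    [[12.5,-8,0],[0,0,0],20],
    [[12.5,-8,0],[0,0,0],20],
    [[12.5,-8,0],[0,0,0],20]
  ]
}}

```text
t: 6.43
tool_pos: [563.4, 116.4, 142.8]
orientation: [-1.313, 1.139, 1.313]
force: [-0.2, -0.1, -0.2]
width: 0.365
```

Run:
```python
from h import *
t=snap('top','top4.png')
s=snap('side','side4.png')
go(564,116.6,137,8.2)
```

```text
pos [563.43 116.41 142.79] shift [ 2.79 -0.59  0.1 ] turn [-0.07 -0.    0.01] F [-0.14 -0.2  -0.24] w 0.3619420619698318 t 6.5333
```

Call:
{"name": "move_arm", "arguments": {
  "increments": [
    [[1,0,0],[0,0,0],20],
    [[2,0,0],[0,0,0],20],
    [[2,0,0],[0,0,0],40],
    [[2,0,0],[0,0,0],50],
    [[2,0,0],[0,0,0],70],
    [[2,0,0],[0,0,0],80],
    [[2,0,0],[0,0,0],80],
    [[2,0,0],[0,0,0],80],
    [[-10,0,0],[0,0,0],80],
    [[-30,0,0],[0,0,0],80]
  ]
}}

```text
t: 7.37
tool_pos: [562.5, 116.3, 172.0]
orientation: [-1.311, 1.141, 1.315]
force: [0.3, -0.5, 0.4]
width: 0.797
```

Call:
{"name": "move_arm", "arguments": {
  "increments": [
    [[-25,0,0],[0,0,0],100],
    [[-50,0,0],[0,0,0],100],
    [[-60,15,15],[0,0,0],100],
    [[-60,22,40],[1,0,0],100],
    [[-60,24,65],[2,0,0],100],
    [[-60,26,90],[3,0,0],100],
    [[-60,28,115],[4,0,0],100],
    [[-60,29,135],[5,0,0],100],
    [[-60,31,150],[6,0,0],100],
    [[-60,32,160],[6.2,0,0],100]
  ]
}}

```text
t: 8.2
tool_pos: [508.6, 271.7, 233.6]
orientation: [-1.234, 1.192, 1.234]
force: [0.3, -0.3, -0.3]
width: 0.999
```

Run:
```python
from h import *
t=snap('top','top5.png')
s=snap('side','side5.png')
go(509.5,279.7,137,2)
a=t[175:255,190:300];b=s[110:230,200:330]
cv2.imwrite('pics/c6.png',np.hstack([cv2.resize(a,(440,320)),cv2.resize(b,(347,320))]))
```

```text
pos [508.79 271.26 233.23] shift [93.23 -0.97  8.39] turn [0.04 0.02 0.03] F [ 0.09 -0.37 -0.2 ] w 0.9972174991301461 t 8.3
```

View pics/c6.png

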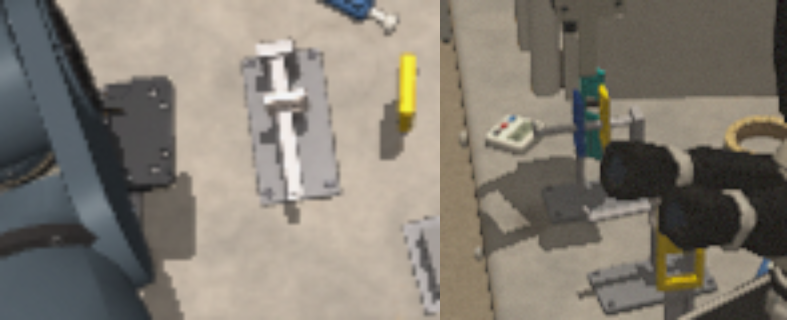

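The white key hangs on the spare arm at crop (285,98), roughly centred. Blue is next.

Call:
{"name": "move_arm", "arguments": {
  "increments": [
    [[0,-1,8.4],[0,0,0],100],
    [[25,-1,8.4],[0,0,0],100],
    [[55,-1,8.4],[0,0,0],100],
    [[80,-1,8.4],[0,0,0],100],
    [[93,-1,8.4],[0,0,0],100],
    [[93,-1,8.4],[0,0,0],60],
    [[93,-1,8.4],[0,0,0],50],
    [[93,-1,8.4],[0,0,0],50],
    [[93,-1,8.4],[0,0,0],50],
    [[93,-1,8.4],[0,0,0],50]
  ]
}}

```text
t: 9.13
tool_pos: [510.3, 278.8, 140.8]
orientation: [-1.234, 1.191, 1.233]
force: [-0.4, 0.3, 0.5]
width: 0.692
```

Call:
{"name": "move_arm", "arguments": {
  "increments": [
    [[0,0,0],[0,0,0],20],
    [[0,0,0],[0,0,0],20],
    [[0,0,0],[0,0,0],20],
    [[0,0,0],[0,0,0],20],
    [[0,0,0],[0,0,0],20],
    [[0,0,0],[0,0,0],20],
    [[0,0,0],[0,0,0],20],
    [[-5,0,0],[0,0,0],20],
    [[-10,0,0],[0,0,0],20],
    [[-14,0,0],[0,0,0],20]
  ]
}}

```text
t: 9.97
tool_pos: [509.8, 278.7, 154.2]
orientation: [-1.234, 1.193, 1.234]
force: [-0.5, 1.1, -1.2]
width: 0.364
```

Run:
```python
from h import *
snap('side','side6.png')
go(509.5,279.7,151.5,2)
```

```text
pos [510.16 278.8  154.98] shift [0.48 0.63 0.92] turn [-0.06  0.02  0.07] F [ 0.91  0.24 -0.14] w 0.3605369421147847 t 10.0167
```

Call:
{"name": "move_arm", "arguments": {
  "increments": [
    [[0,6,0],[0,0,0],20],
    [[0,16,0],[0,0,0],20],
    [[0,28,0],[0,0,0],20],
    [[0,40,0],[0,0,0],20],
    [[0,52,0],[0,0,0],20],
    [[0,64,0],[0,0,0],20],
    [[0,76,0],[0,0,0],20],
    [[0,86,0],[0,0,0],20],
    [[0,88,0],[0,0,0],20],
    [[0,88,0],[0,0,0],20]
  ]
}}

```text
t: 10.85
tool_pos: [421.2, 275.7, 153.7]
orientation: [-1.234, 1.193, 1.234]
force: [-0.4, 0.3, -1.0]
width: 0.361
```

Run:
```python
from h import *
s=snap('side','side7.png')
go(452,100.6,152,8.2)
# white key y on spare: mask bright
t=cv2.imread('pics/top5.png');g=t.sum(2)//3;print(g[196:205,254:272])
```

```text
pos [421.82 275.8  153.77] shift [  -1.24  -24.21 -176.12] turn [-6.25  0.    0.02] F [ 0.4 -0.9 -0.8] w 0.3606693347745046 t 10.9
[[ 86  85  85 110 214 235 236 233  99 164 167 167 163 165 166 166 166 138]
 [ 88  89  89 101 163 235 236 219 122 190 226 236 146 165 165 166 167 151]
 [163 165 187 211 217 241 243 243 243 243 243 239 177 166 165 166 163 130]
 [159 161 244 244 243 243 243 243 242 239 221 157  99 166 166 167 166 147]
 [158 152 241 225 163 120 124 131 125 142 144 108  96 149 167 167 169 165]
 [161 158 123 105 106 116 103  97 114  82 101 102  94 133 165 167 169 162]
 [162 161 128  88  88 110 121 119 140 159 159 120 100 147 166 166 168 164]
 [162 163 158  86  94 154 236 236 234  70  73  82 141 164 164 166 168 166]
 [164 166 163 141  95 165 236 237 233  54  67  74 120 165 166 167 167 169]]
```

Call:
{"name": "move_arm", "arguments": {
  "increments": [
    [[0,0,-15],[0,0,0],20],
    [[0,0,-40],[-1,0,0],20],
    [[-1,-3,-68],[-2,0,0],20],
    [[-1,-8,-96],[-3,0,0],20],
    [[-1,-13,-124],[-4,0,0],20],
    [[-1,-18,-150],[-5,0,0],20],
    [[-1,-22,-168],[-6,0,0],20],
    [[-1,-24,-175],[-6.2,0,0],20],
    [[-1,-24,-176],[-6.2,0,0],20],
    [[-1,-24,-176],[-6.2,0,0],20]
  ]
}}

```text
t: 11.73
tool_pos: [451.9, 100.8, 154.6]
orientation: [-1.312, 1.139, 1.312]
force: [-0.9, 0.9, -0.3]
width: 0.362
```

Run:
```python
from h import *
go(526,111.3,152,8.2)
```

```text
pos [451.94 100.77 154.57] shift [ -0.43 -74.81   0.06] turn [-0.15  0.01 -0.  ] F [-0.94  0.85 -0.3 ] w 0.3615372651420472 t 11.7333
```

Call:
{"name": "move_arm", "arguments": {
  "increments": [
    [[0,-6,0],[0,0,0],20],
    [[0,-14,0],[0,0,0],20],
    [[0,-24,0],[0,0,0],20],
    [[0,-34,0],[0,0,0],20],
    [[0,-44,0],[0,0,0],20],
    [[0,-54,0],[0,0,0],20],
    [[0,-64,0],[0,0,0],20],
    [[0,-71,0],[0,0,0],20],
    [[0,-74,0],[0,0,0],20],
    [[0,-74,0],[0,0,0],20]
  ]
}}

```text
t: 12.57
tool_pos: [525.6, 111.3, 154.4]
orientation: [-1.313, 1.139, 1.313]
force: [-0.3, -0.8, 0.5]
width: 0.364
```

Call:
{"name": "move_arm", "arguments": {
  "increments": [
    [[4,0,0],[0,0,0],20],
    [[8,0,0],[0,0,0],20],
    [[12,0,0],[0,0,0],20],
    [[14.3,0,0],[0,0,0],20],
    [[14.3,0,0],[0,0,0],20],
    [[14.3,0,0],[0,0,0],40],
    [[14.3,0,0],[0,0,0],50],
    [[14.3,0,0],[0,0,0],70],
    [[14.3,0,0],[0,0,0],80],
    [[14.3,0,0],[0,0,0],80]
  ]
}}

```text
t: 13.4
tool_pos: [525.0, 111.1, 140.4]
orientation: [-1.313, 1.139, 1.313]
force: [-0.1, 0.4, -0.2]
width: 0.635
```

Run:
```python
from h import *
go(539.5,280.9,220,2)
```

```text
pos [525.03 111.12 140.38] shift [-82.62 -38.34 166.03] turn [6.13 0.   0.01] F [-0.06  0.4  -0.17] w 0.6352141668785796 t 13.4
```

Call:
{"name": "move_arm", "arguments": {
  "increments": [
    [[0,0,0],[0,0,0],90],
    [[0,0,0],[0,0,0],90],
    [[-20,0,0],[0,0,0],100],
    [[-50,0,0],[0,0,0],100],
    [[-80,0,0],[0,0,0],100],
    [[-83,-8,30],[1,0,0],100],
    [[-83,-16,65],[2,0,0],100],
    [[-83,-24,100],[3.5,0,0],100],
    [[-83,-32,135],[5,0,0],100],
    [[-83,-38,160],[6.1,0,0],100]
  ]
}}

```text
t: 14.23
tool_pos: [539.8, 277.5, 223.4]
orientation: [-1.235, 1.192, 1.235]
force: [-0.3, -0.4, 0.3]
width: 1.002
```

Run:
```python
from h import *
t=snap('top','top8.png');s=snap('side','side8.png')
go(539.5,281.2,137,2)
a=t[175:255,190:300];b=s[110:230,200:330]
cv2.imwrite('pics/c7.png',np.hstack([cv2.resize(a,(440,320)),cv2.resize(b,(347,320))]))
```

```text
pos [539.7  278.12 223.01] shift [83.01  0.09  3.03] turn [0.17 0.03 0.01] F [-0.23 -0.54  0.91] w 0.998273498513399 t 14.3333
```

View pics/c7.png

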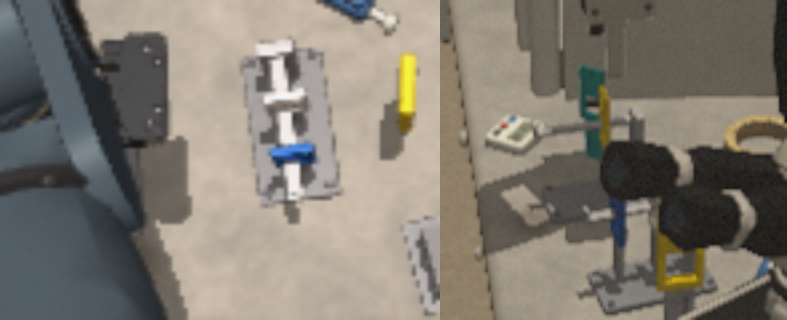

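White and blue both hang on the spare hook, at crop (285,98) and (292,153), and yellow is still on its own hook. I'll grasp yellow now.

Call:
{"name": "move_arm", "arguments": {
  "increments": [
    [[0,0,3],[0,0,0],100],
    [[25,0,3],[0,0,0],100],
    [[55,0,3],[0,0,0],100],
    [[76,0,3],[0,0,0],100],
    [[83,0,3],[0,0,0],100],
    [[83,0,3],[0,0,0],60],
    [[83,0,3],[0,0,0],50],
    [[83,0,3],[0,0,0],50],
    [[83,0,3],[0,0,0],50],
    [[83,0,3],[0,0,0],50]
  ]
}}

```text
t: 15.17
tool_pos: [540.4, 278.0, 141.5]
orientation: [-1.236, 1.191, 1.234]
force: [0.4, -0.6, -0.2]
width: 0.69
```

Call:
{"name": "move_arm", "arguments": {
  "increments": [
    [[0,0,0],[0,0,0],20],
    [[0,0,0],[0,0,0],20],
    [[0,0,0],[0,0,0],20],
    [[0,0,0],[0,0,0],20],
    [[0,0,0],[0,0,0],20],
    [[0,0,0],[0,0,0],20],
    [[0,0,0],[0,0,0],20],
    [[-5,0,0],[0,0,0],20],
    [[-10,0,0],[0,0,0],20],
    [[-14.5,0,0],[0,0,0],20]
  ]
}}

```text
t: 16.0
tool_pos: [539.4, 278.9, 154.5]
orientation: [-1.234, 1.192, 1.237]
force: [-0.4, 7.4, -5.4]
width: 0.369
```

Call:
{"name": "move_arm", "arguments": {
  "increments": [
    [[0,8,0],[0,0,0],20],
    [[0,20,0],[0,0,0],20],
    [[0,33,0],[0,0,0],20],
    [[0,46,0],[0,0,0],20],
    [[0,59,0],[0,0,0],20],
    [[0,72,0],[0,0,0],20],
    [[0,85,0],[0,0,0],20],
    [[0,98,0],[0,0,0],20],
    [[0,110,0],[0,0,0],20],
    [[0,118,0],[0,0,0],20]
  ]
}}

```text
t: 16.83
tool_pos: [420.9, 273.6, 154.8]
orientation: [-1.235, 1.193, 1.236]
force: [0.8, -0.2, 0.4]
width: 0.371
```

Run:
```python
from h import *
s=snap('side','side9.png');t=snap('top','top9.png')
go(452,-36,210,15)
# dock geometry from first top picture: dark slot and top face
im=cv2.imread('pics/top0.png');g=cv2.cvtColor(im,cv2.COLOR_BGR2GRAY)
m=((g[225:260,285:335]>140)&(g[225:260,285:335]<153)&(np.ptp(im[225:260,285:335].astype(int),axis=2)<9)).astype(np.uint8)
k,l,st,c=cv2.connectedComponentsWithStats(m);i=1+np.argmax(st[1:,4]);ct=max(cv2.findContours((l==i).astype(np.uint8),0,2)[0],key=cv2.contourArea)
r=cv2.minAreaRect(ct);print('face',r);print([onz('top',x+285,y+225,60) for x,y in cv2.boxPoints(r)],onz('top',r[0][0]+285,r[0][1]+225,60))
d=(g[225:260,285:335]<125)&(cv2.erode(cv2.fillPoly(np.zeros_like(m),[ct],1),np.ones((3,3)))>0)
k,l,st,c=cv2.connectedComponentsWithStats(d.astype(np.uint8));i=1+np.argmax(st[1:,4]);ys,xs=np.where(l==i)
r=cv2.minAreaRect(np.stack([xs,ys],1).astype(np.float32));print('slot',r,onz('top',r[0][0]+285,r[0][1]+225,60),[onz('top',x+285,y+225,60) for x,y in cv2.boxPoints(r)])
```

```text
pos [421.19 273.67 154.87] shift [ -58.06  -19.62 -310.59] turn [-12.94  -0.01  -0.03] F [ 0.43 -0.23 -1.29] w 0.3702796692858673 t 16.9333
face ((7.0, 12.0), (0.0, 0.0), 0.0)
[array([452.89,  15.05,  60.  ]), array([452.89,  15.05,  60.  ]), array([452.89,  15.05,  60.  ]), array([452.89,  15.05,  60.  ])] [452.89  15.05  60.  ]Traceback (most recent call last):
  File "<stdin>", line 10, in <module>
    return _wrapfunc(a, 'argmax', axis=axis, out=out, **kwds)
    return bound(*args, **kwds)
ValueError: attempt to get argmax of an empty sequence
```

Run:
```python
from h import *
im=cv2.imread('pics/top0.png');g=cv2.cvtColor(im,cv2.COLOR_BGR2GRAY)
m=((g>141)&(g<152)).astype(np.uint8);M=np.zeros_like(m);M[228:254,293:325]=1;m&=M
k,l,st,c=cv2.connectedComponentsWithStats(m,connectivity=4);i=l[234,306];print(st[i])
ct=max(cv2.findContours((l==i).astype(np.uint8),0,2)[0],key=cv2.contourArea)
h=cv2.convexHull(ct);r=cv2.minAreaRect(h);print('face',r,onz('top',*r[0],60),[onz('top',x,y,60) for x,y in cv2.boxPoints(r)])
w=np.clip(148-g[232:243,300:314].astype(float),0,None);w[w<10]=0;yy,xx=np.mgrid[232:243,300:314]
u,v=(w>10)*xx,(w>10)*yy;n=(w>10).sum();print('slot',u.sum()/n,v.sum()/n,onz('top',u.sum()/n,v.sum()/n,60))
pts=np.argwhere(w>45)[:,::-1].astype(np.float32)+[300,232];r=cv2.minAreaRect(pts.astype(np.float32));print(r,onz('top',*r[0],60),[onz('top',x,y,60) for x,y in cv2.boxPoints(r)])
s=cv2.imread('pics/side9.png');t=cv2.imread('pics/side0.png')
print('key proj',(proj('side',(421,273.7,154))))
u,v=proj('side',(421,273.7,110)).astype(int)
cv2.imwrite('pics/c8.png',np.hstack([cv2.resize(s[v-35:v+35,u-30:u+30],(386,450),interpolation=2),cv2.resize(t[225:275,228:273],(405,450),interpolation=2)]))
print(u,v)
```

```text
[296 228  24  21 282]
face ((307.5615234375, 237.39231872558594), (16.48868751525879, 20.523155212402344), 74.74488067626953) [451.34 -36.19  60.  ] [array([468.86,   3.41,  60.  ]), array([486.41, -62.2 ,  60.  ]), array([433.88, -75.64,  60.  ]), array([416.52, -10.35,  60.  ])]
slot 307.43636363636364 237.36363636363637 [451.44 -35.77  60.  ]
((307.45001220703125, 237.35000610351562), (4.110960960388184, 8.22192096710205), 71.56504821777344) [451.48 -35.82  60.  ] [array([453.7 , -20.86,  60.  ]), array([462.14, -46.68,  60.  ]), array([449.27, -50.77,  60.  ]), array([440.85, -24.99,  60.  ])]
key proj [221.83 149.09]
222 161
```

View pics/c8.png

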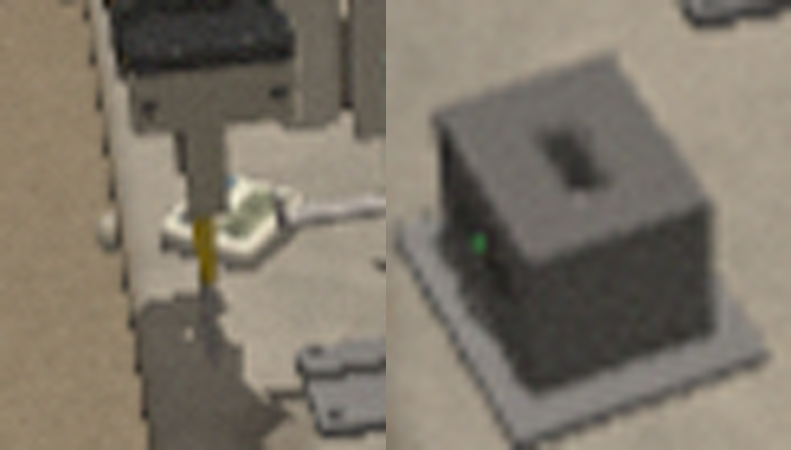

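The key hangs upright in the jaws, with a slight pitch of perhaps 3°. The dock face measures 54x68 mm (true size 56x70) at (451.5,-36), yaw 14.9°, and both views agree. I move over the dock from the left.

Call:
{"name": "move_arm", "arguments": {
  "increments": [
    [[-15,0,-20],[0,0,0],20],
    [[-30,-2,-50],[-1,0,0],20],
    [[-43,-4,-82],[-2.5,0,0],20],
    [[-43,-6,-114],[-4,0,0],20],
    [[-43,-8,-146],[-5.5,0,0],20],
    [[-43,-10,-178],[-7,0,0],20],
    [[-43,-12,-208],[-8.5,0,0],20],
    [[-43,-15,-238],[-10,0,0],20],
    [[-43,-17,-266],[-11.5,0,0],20],
    [[-43,-19,-290],[-12.8,0,0],20]
  ]
}}

```text
t: 17.77
tool_pos: [451.9, -17.6, 198.1]
orientation: [-1.398, 1.075, 1.397]
force: [1.1, -0.6, -0.7]
width: 0.367
```

Call:
{"name": "move_arm", "arguments": {
  "increments": [
    [[0,0,-8],[0,0,0],20],
    [[0,0,-14],[0,0,0],20],
    [[0,0,-19],[0,0,0],20],
    [[0,0,-20],[0,0,0],20],
    [[0,0,-20],[0,0,0],20],
    [[0,0,-20],[0,0,0],20],
    [[0,0,-20],[0,0,0],20],
    [[0,0,-20],[0,0,0],20],
    [[0,0,-20],[0,0,0],20],
    [[0,0,-20],[0,0,0],20]
  ]
}}

```text
t: 18.6
tool_pos: [456.3, -34.6, 197.9]
orientation: [-1.398, 1.075, 1.397]
force: [-0.4, -0.4, -0.7]
width: 0.364
```

Run:
```python
from h import *
s=snap('side','side10.png');snap('top','top10.png')
go(451.6,-36.4,195,14.9)
hsv=cv2.cvtColor(s,cv2.COLOR_BGR2HSV);m=cv2.inRange(hsv,(18,120,50),(38,255,255));m[:,:225]=0;m[:,272:]=0
o=ctrl.observe();p=o['tool_pos']
for v in np.where(m.any(1))[0]:
    xs=np.where(m[v])[0]
    # expected u on vertical line through TCP
    zz=np.arange(30,220,.5);q=np.array([proj('side',(p[0],p[1],z)) for z in zz]);j=np.argmin(abs(q[:,1]-v));print(v,xs.min(),xs.max(),xs.mean().round(2),'exp',q[j].round(1),'z',zz[j])
cv2.imwrite('pics/c9.png',cv2.resize(s[165:275,215:300],None,fx=5,fy=5,interpolation=2))
```

```text
pos [456.33 -34.7  197.84] shift [-0.16  5.01 -0.43] turn [-0.07  0.    0.  ] F [-0.01  0.11 -0.73] w 0.36819976685122374 t 18.7
160 232 232 232.0 exp [248.3 191.8] z 219.5
162 233 233 233.0 exp [248.3 191.8] z 219.5
164 234 234 234.0 exp [248.3 191.8] z 219.5
166 235 236 235.5 exp [248.3 191.8] z 219.5
169 233 239 235.67 exp [248.3 191.8] z 219.5
170 232 237 234.5 exp [248.3 191.8] z 219.5
172 232 241 237.67 exp [248.3 191.8] z 219.5Traceback (most recent call last):
  File "<stdin>", line 9, in <module>
  File "h.py", line 14, in proj
    c=vision.get_calibration(n);K=np.array(c['K']);E=np.array(c['extrinsics'])
ValueError: time passes only in moves, steps and waits
```

```bash
cat >> h.py <<'E'
_c={n:vision.get_calibration(n) for n in('top','side')}
def proj(n,P):
    c=_c[n];K=np.array(c['K']);E=np.array(c['extrinsics'])
    q=E[:3,:3].T@(np.array(P,float)-E[:3,3]);q=K@[q[0],-q[1],-q[2]];return q[:2]/q[2]
E
python3 - <<'E'
from h import *
s=cv2.imread('pics/side10.png');p=ctrl.observe()['tool_pos']
hsv=cv2.cvtColor(s,cv2.COLOR_BGR2HSV);m=cv2.inRange(hsv,(18,120,50),(38,255,255));m[:,:238]=0;m[:,262:]=0
zz=np.arange(30,220,.5);q=np.array([proj('side',(p[0],p[1],z)) for z in zz])
for v in np.where(m[195:260].any(1))[0]+195:
    xs=np.where(m[v])[0];j=np.argmin(abs(q[:,1]-v));print(v,xs.min(),xs.max(),xs.mean().round(2),'exp',q[j].round(1),'z',zz[j])
print('tip exp',proj('side',(p[0],p[1],p[2]-118.5)),'mouth',proj('side',(451.6,-36.4,60)),'1mm x',proj('side',(461.6,-36.4,60)))
cv2.imwrite('pics/c9.png',cv2.resize(s[165:275,215:300],None,fx=5,fy=5,interpolation=2))
E
```

```text
195 246 247 246.5 exp [248.4 195.1] z 210.0
196 245 247 246.0 exp [248.4 196.1] z 207.0
197 245 247 246.0 exp [248.5 196.9] z 204.5
198 245 247 246.0 exp [248.5 197.9] z 201.5
199 245 247 246.0 exp [248.6 198.9] z 198.5
200 245 247 246.0 exp [248.6 199.9] z 195.5
201 245 248 246.5 exp [248.6 200.9] z 192.5
202 246 248 247.0 exp [248.7 201.9] z 189.5
203 246 249 247.5 exp [248.7 203.1] z 186.0
204 246 248 247.0 exp [248.8 204.1] z 183.0
205 246 248 247.0 exp [248.8 205. ] z 180.0
206 246 248 247.0 exp [248.8 206. ] z 177.0
207 246 249 247.5 exp [248.9 207. ] z 174.0
208 246 249 247.5 exp [248.9 208. ] z 171.0
209 246 248 247.0 exp [249.  208.9] z 168.0
210 246 249 247.5 exp [249. 210.] z 164.5
211 246 248 247.0 exp [249.1 211. ] z 161.5
212 246 249 247.5 exp [249.1 212. ] z 158.5
213 246 253 249.43 exp [249.1 213.1] z 155.0
214 246 253 249.5 exp [249.2 214. ] z 152.0
215 246 252 249.0 exp [249.2 215. ] z 149.0
216 247 252 249.5 exp [249.3 216.1] z 145.5
217 247 252 249.5 exp [249.3 217. ] z 142.5
218 248 253 250.5 exp [249.3 217.9] z 139.5
219 248 253 250.5 exp [249.4 219. ] z 136.0
220 249 253 251.0 exp [249.4 219.9] z 133.0
221 250 252 251.0 exp [249.5 221. ] z 129.5
222 250 252 251.0 exp [249.5 221.9] z 126.5
223 251 251 251.0 exp [249.6 223. ] z 123.0
tip exp [250.1  235.99] mouth [248.6  242.23] 1mm x [252.46 241.72]
```

View pics/c9.png

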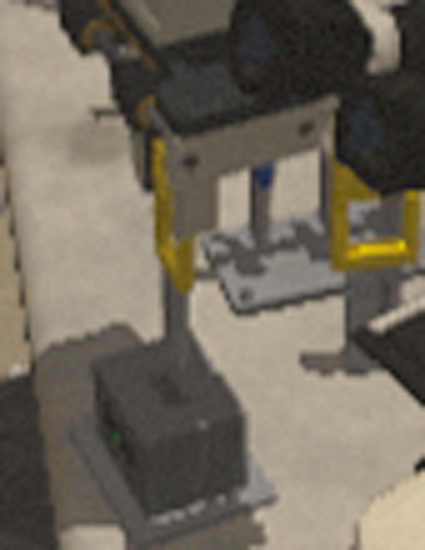

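Call:
{"name": "move_arm", "arguments": {
  "increments": [
    [[0,3,0],[0,0,0],20],
    [[0,6.2,-0.4],[0,0,0],20],
    [[3,6.2,-0.4],[0,0,0],20],
    [[6,6.2,-0.4],[0,0,0],20],
    [[9,6.2,-0.4],[0,0,0],20],
    [[12,6.2,-0.4],[0,0,0],20],
    [[14,6.2,-0.4],[0,0,0],20],
    [[14,6.2,-0.4],[0,0,0],20],
    [[14,6.2,-0.4],[0,0,0],20],
    [[14,6.2,-0.4],[0,0,0],20]
  ]
}}

```text
t: 19.53
tool_pos: [450.5, -36.7, 183.9]
orientation: [-1.397, 1.075, 1.397]
force: [-0.6, -0.1, -0.5]
width: 0.369
```

Run:
```python
from h import *
s=snap('side','side11.png')
go(450.4,-36.4,181,14.9)
p=ctrl.observe()['tool_pos'];print('tip exp',(proj('side',(p[0],p[1],p[2]-118.5))-[222,190])*9,'mouth',(proj('side',(451.6,-36.4,60))-[222,190])*9)
cv2.imwrite('pics/c10.png',cv2.resize(s[190:255,222:280],None,fx=9,fy=9,interpolation=2))
```

```text
pos [450.54 -36.74 183.93] shift [-0.07  0.05  0.36] turn [-0.07 -0.    0.01] F [ 0.44  0.27 -1.04] w 0.3655990835893925 t 19.5833
tip exp [235.22 457.45] mouth [239.37 470.05]
```

View pics/c10.png

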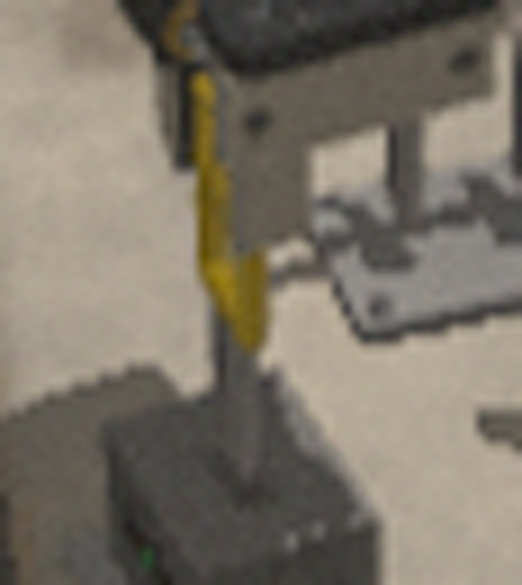

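The tip sits over the slot: blade bottom edge about (238,457) in the crop, expected mouth about (240,472), which is 5 mm lower. I go down in small steps and check the force after each.

Call:
{"name": "move_arm", "arguments": {
  "increments": [
    [[1,0,0],[0,0,0],20],
    [[2,0,0],[0,0,0],20],
    [[3,0,0],[0,0,0],20],
    [[4,0,0],[0,0,0],20],
    [[5,0,0],[0,0,0],20],
    [[5.5,0,0],[0,0,0],20],
    [[6,0,0],[0,0,0],20],
    [[6.5,0,0],[0,0,0],20],
    [[7,0,0],[0,0,0],20],
    [[7,0,0],[0,0,0],20]
  ]
}}

```text
t: 20.42
tool_pos: [450.4, -36.8, 176.8]
orientation: [-1.397, 1.076, 1.397]
force: [0.8, 0.0, -0.7]
width: 0.364
```

Run:
```python
from h import *
go(450.4,-36.4,174,14.9)
```

```text
pos [450.42 -36.75 176.75] shift [-0.25 -0.07  0.35] turn [-0.07  0.   -0.01] F [ 0.82  0.03 -0.74] w 0.36354737953826555 t 20.4167
```

Call:
{"name": "move_arm", "arguments": {
  "increments": [
    [[0.5,0,0],[0,0,0],20],
    [[1,0,0],[0,0,0],20],
    [[1.5,0,0],[0,0,0],20],
    [[2,0,0],[0,0,0],20],
    [[2.5,0,0],[0,0,0],20],
    [[3,0,0],[0,0,0],20],
    [[3.5,0,0],[0,0,0],20],
    [[4,0,0],[0,0,0],20],
    [[4,0,0],[0,0,0],20],
    [[4,0,0],[0,0,0],20]
  ]
}}

```text
t: 21.25
tool_pos: [450.5, -36.8, 172.8]
orientation: [-1.397, 1.075, 1.397]
force: [0.4, 0.3, -0.2]
width: 0.367
```

Call:
{"name": "move_arm", "arguments": {
  "increments": [
    [[0.5,0,0],[0,0,0],20],
    [[1,0,0],[0,0,0],20],
    [[1.5,0,0],[0,0,0],20],
    [[2,0,0],[0,0,0],20],
    [[2.5,0,0],[0,0,0],20],
    [[3,0,0],[0,0,0],20],
    [[3.5,0,0],[0,0,0],20],
    [[4,0,0],[0,0,0],20],
    [[4,0,0],[0,0,0],20],
    [[4,0,0],[0,0,0],20]
  ]
}}

```text
t: 22.08
tool_pos: [450.4, -36.7, 168.8]
orientation: [-1.397, 1.075, 1.397]
force: [0.1, 0.1, -0.8]
width: 0.368
```

Call:
{"name": "move_arm", "arguments": {
  "increments": [
    [[0.5,0,0],[0,0,0],20],
    [[1,0,0],[0,0,0],20],
    [[1.5,0,0],[0,0,0],20],
    [[2,0,0],[0,0,0],20],
    [[2.5,0,0],[0,0,0],20],
    [[3,0,0],[0,0,0],20],
    [[3.5,0,0],[0,0,0],20],
    [[4,0,0],[0,0,0],20],
    [[4,0,0],[0,0,0],20],
    [[4,0,0],[0,0,0],20]
  ]
}}

```text
t: 22.92
tool_pos: [450.4, -36.7, 164.8]
orientation: [-1.397, 1.076, 1.397]
force: [-0.1, 0.3, -0.7]
width: 0.367
```

Call:
{"name": "move_arm", "arguments": {
  "increments": [
    [[0.5,0,0],[0,0,0],20],
    [[1,0,0],[0,0,0],20],
    [[1.5,0,0],[0,0,0],20],
    [[2,0,0],[0,0,0],20],
    [[2.5,0,0],[0,0,0],20],
    [[3,0,0],[0,0,0],20],
    [[3.5,0,0],[0,0,0],20],
    [[4,0,0],[0,0,0],20],
    [[4,0,0],[0,0,0],20],
    [[4,0,0],[0,0,0],20]
  ]
}}

```text
t: 23.75
tool_pos: [450.5, -36.8, 160.8]
orientation: [-1.397, 1.075, 1.397]
force: [-0.1, 0.1, -1.1]
width: 0.362
```

Call:
{"name": "move_arm", "arguments": {
  "increments": [
    [[0.5,0,0],[0,0,0],20],
    [[1,0,0],[0,0,0],20],
    [[1.5,0,0],[0,0,0],20],
    [[2,0,0],[0,0,0],20],
    [[2.5,0,0],[0,0,0],20],
    [[3,0,0],[0,0,0],20],
    [[3.5,0,0],[0,0,0],20],
    [[4,0,0],[0,0,0],20],
    [[4,0,0],[0,0,0],20],
    [[4,0,0],[0,0,0],20]
  ]
}}

```text
t: 24.58
tool_pos: [450.4, -36.7, 156.8]
orientation: [-1.397, 1.076, 1.397]
force: [-1.0, -0.9, -1.7]
width: 0.362
```

Call:
{"name": "move_arm", "arguments": {
  "increments": [
    [[0.5,0,0],[0,0,0],20],
    [[1,0,0],[0,0,0],20],
    [[1.5,0,0],[0,0,0],20],
    [[2,0,0],[0,0,0],20],
    [[2.5,0,0],[0,0,0],20],
    [[3,0,0],[0,0,0],20],
    [[3.5,0,0],[0,0,0],20],
    [[4,0,0],[0,0,0],20],
    [[4,0,0],[0,0,0],20],
    [[4,0,0],[0,0,0],20]
  ]
}}

```text
t: 25.42
tool_pos: [450.4, -36.7, 152.8]
orientation: [-1.397, 1.075, 1.397]
force: [0.4, 0.1, -1.1]
width: 0.367
```

Call:
{"name": "move_arm", "arguments": {
  "increments": [
    [[0.5,0,0],[0,0,0],20],
    [[1,0,0],[0,0,0],20],
    [[1.5,0,0],[0,0,0],20],
    [[2,0,0],[0,0,0],20],
    [[2.5,0,0],[0,0,0],20],
    [[3,0,0],[0,0,0],20],
    [[3.5,0,0],[0,0,0],20],
    [[4,0,0],[0,0,0],20],
    [[4,0,0],[0,0,0],20],
    [[4,0,0],[0,0,0],20]
  ]
}}

```text
t: 26.25
tool_pos: [450.4, -36.8, 148.8]
orientation: [-1.397, 1.076, 1.397]
force: [-0.2, -0.5, -0.7]
width: 0.365
```

Call:
{"name": "move_arm", "arguments": {
  "increments": [
    [[0.5,0,0],[0,0,0],20],
    [[1,0,0],[0,0,0],20],
    [[1.5,0,0],[0,0,0],20],
    [[2,0,0],[0,0,0],20],
    [[2.5,0,0],[0,0,0],20],
    [[3,0,0],[0,0,0],20],
    [[3.5,0,0],[0,0,0],20],
    [[4,0,0],[0,0,0],20],
    [[4,0,0],[0,0,0],20],
    [[4,0,0],[0,0,0],20]
  ]
}}

```text
t: 27.08
tool_pos: [450.4, -36.7, 144.8]
orientation: [-1.397, 1.076, 1.397]
force: [0.0, 0.2, -0.9]
width: 0.367
```

Call:
{"name": "move_arm", "arguments": {
  "increments": [
    [[0.5,0,0],[0,0,0],20],
    [[1,0,0],[0,0,0],20],
    [[1.5,0,0],[0,0,0],20],
    [[2,0,0],[0,0,0],20],
    [[2.5,0,0],[0,0,0],20],
    [[3,0,0],[0,0,0],20],
    [[3.5,0,0],[0,0,0],20],
    [[4,0,0],[0,0,0],20],
    [[4,0,0],[0,0,0],20],
    [[4,0,0],[0,0,0],20]
  ]
}}

```text
t: 27.92
tool_pos: [450.4, -36.7, 140.8]
orientation: [-1.397, 1.075, 1.397]
force: [-1.2, -0.1, 0.5]
width: 0.367
```

Call:
{"name": "move_arm", "arguments": {
  "increments": [
    [[0.5,0,0],[0,0,0],20],
    [[1,0,0],[0,0,0],20],
    [[1.5,0,0],[0,0,0],20],
    [[2,0,0],[0,0,0],20],
    [[2.5,0,0],[0,0,0],20],
    [[3,0,0],[0,0,0],20],
    [[3,0,0],[0,0,0],20],
    [[3,0,0],[0,0,0],20],
    [[3,0,0],[0,0,0],20],
    [[3,0,0],[0,0,0],20]
  ]
}}

```text
t: 28.75
tool_pos: [450.4, -36.7, 137.8]
orientation: [-1.397, 1.075, 1.397]
force: [0.2, 0.4, 0.1]
width: 0.367
```

Run:
```python
from h import *
s=snap('side','side12.png');f=[]
for i in range(6): f.append(ctrl.observe()['force'].copy());snap('top')
print(np.array(f));go(450.4,-36.4,134,14.9)
```

```text
[[-0.69  0.12 -0.49]
 [-0.25  0.86 -0.64]
 [-0.62 -0.01 -0.6 ]
 [ 0.15  0.52 -0.59]
 [ 0.16  0.41 -0.62]
 [ 0.13  0.89 -1.01]]
pos [450.44 -36.74 137.85] shift [ 0.85 -0.05  0.34] turn [-0.07 -0.    0.  ] F [-0.55 -0.05 -0.55] w 0.36658869717848697 t 29.1
```

Call:
{"name": "move_arm", "arguments": {
  "increments": [
    [[0.5,0,0],[0,0,0],20],
    [[1,0,0],[0,0,0],20],
    [[1.5,0,0],[0,0,0],20],
    [[2,0,0],[0,0,0],20],
    [[2.5,0,0],[0,0,0],20],
    [[3,0,0],[0,0,0],20],
    [[3.5,0,0],[0,0,0],20],
    [[4,0,0],[0,0,0],20],
    [[4,0,0],[0,0,0],20],
    [[4,0,0],[0,0,0],20]
  ]
}}

```text
t: 29.93
tool_pos: [450.7, -36.7, 134.1]
orientation: [-1.397, 1.075, 1.397]
force: [0.1, 1.6, 4.8]
width: 0.367
```

Spring contact at about 5.5 N. I press in further.

Call:
{"name": "move_arm", "arguments": {
  "increments": [
    [[0.4,0,0],[0,0,0],20],
    [[0.8,0,0],[0,0,0],20],
    [[1.2,0,0],[0,0,0],20],
    [[1.6,0,0],[0,0,0],20],
    [[2,0,0],[0,0,0],20],
    [[2.4,0,0],[0,0,0],20],
    [[2.8,0,0],[0,0,0],20],
    [[3,0,0],[0,0,0],20],
    [[3,0,0],[0,0,0],20],
    [[3,0,0],[0,0,0],20]
  ]
}}

```text
t: 30.77
tool_pos: [451.1, -36.6, 131.5]
orientation: [-1.398, 1.074, 1.396]
force: [-0.9, 3.7, 11.6]
width: 0.364
```

Run:
```python
from h import *
f=[]
for i in range(5): f.append(ctrl.observe()['force'].copy());snap('top')
print(np.array(f).mean(0));go(450.4,-36.4,130,14.9)
```

```text
[-1.05  3.44 11.76]
pos [451.05 -36.6  131.56] shift [-1.44  0.58  0.37] turn [-0.08 -0.01  0.09] F [-1.4   3.05 12.08] w 0.3654252852180167 t 31.0167
```

Call:
{"name": "move_arm", "arguments": {
  "increments": [
    [[-0.4,0,0],[0,0,0],20],
    [[-0.4,0,0],[0,0,0],20],
    [[-0.4,0,0],[0,0,0],20],
    [[-0.4,0,0],[0,0,0],20],
    [[-0.4,0,0],[0,0,0],20],
    [[-0.4,0,0],[0,0,0],20],
    [[-0.4,0,0],[0,0,0],20],
    [[-0.4,0,0],[0,0,0],20],
    [[-0.4,0,0],[0,0,0],20],
    [[-0.4,0,0],[0,0,0],20]
  ]
}}

```text
t: 31.85
tool_pos: [450.9, -36.7, 131.7]
orientation: [-1.398, 1.075, 1.396]
force: [-0.4, 3.0, 8.2]
width: 0.37
```

Call:
{"name": "move_arm", "arguments": {
  "increments": [
    [[0.3,0,0],[0,0,0],20],
    [[0.3,0,0],[0,0,0],20],
    [[0.3,0,0],[0,0,0],20],
    [[0.3,0,0],[0,0,0],20],
    [[0.3,0,0],[0,0,0],20],
    [[0.3,0,0],[0,0,0],20],
    [[0.3,0,0],[0,0,0],20],
    [[0.3,0,0],[0,0,0],20],
    [[0.3,0,0],[0,0,0],20],
    [[0.3,0,0],[0,0,0],20]
  ]
}}

```text
t: 32.68
tool_pos: [451.0, -36.6, 131.5]
orientation: [-1.398, 1.075, 1.396]
force: [-0.8, 4.1, 10.9]
width: 0.365
```

Run:
```python
from h import *
f=[]
for i in range(4): f.append(ctrl.observe()['force'].copy());snap('top')
print(np.array(f).mean(0),ctrl.observe()['t'])
```

```text
[-1.35  3.46 10.49] 32.8833
```

Call:
{"name": "move_arm", "arguments": {
  "increments": [
    [[-1,0,0],[0,0,0],20],
    [[-2,0,0],[0,0,0],20],
    [[-3,0,0],[0,0,0],20],
    [[-4,0,0],[0,0,0],20],
    [[-5,0,0],[0,0,0],20],
    [[-5.5,0,0],[0,0,0],20],
    [[-5.5,0,0],[0,0,0],20],
    [[-5.5,0,0],[0,0,0],20],
    [[-5.5,0,0],[0,0,0],40],
    [[-5.5,0,0],[0,0,0],45]
  ]
}}

```text
t: 33.72
tool_pos: [450.4, -36.8, 136.3]
orientation: [-1.397, 1.076, 1.397]
force: [0.8, -0.2, -0.5]
width: 0.427
```

Call:
{"name": "move_arm", "arguments": {
  "increments": [
    [[0,0,0],[0,0,0],55],
    [[0,0,0],[0,0,0],65],
    [[0,0,0],[0,0,0],75],
    [[0,0,0],[0,0,0],80],
    [[0,0,0],[0,0,0],80],
    [[0,0,0],[0,0,0],80],
    [[0,0,0],[0,0,0],80],
    [[-10,0,0],[0,0,0],80],
    [[-25,0,0],[0,0,0],80],
    [[-45,0,0],[0,0,0],80]
  ]
}}

```text
t: 34.55
tool_pos: [449.9, -36.7, 181.8]
orientation: [-1.396, 1.076, 1.399]
force: [-0.3, 0.0, 0.0]
width: 0.799
```

Call:
{"name": "move_arm", "arguments": {
  "increments": [
    [[-25,0,0],[0,0,0],80],
    [[-50,0,0],[0,0,0],80],
    [[-60,10,10],[0,0,0],80],
    [[-60,25,30],[0,0,0],80],
    [[-60,45,55],[0,0,0],80],
    [[-60,65,80],[0,0,0],80],
    [[-60,85,105],[0,0,0],80],
    [[-60,100,130],[0,0,0],80],
    [[-60,100,150],[0,0,0],80],
    [[-60,100,160],[0,0,0],80]
  ]
}}

```text
t: 35.38
tool_pos: [311.7, 93.6, 242.3]
orientation: [-1.398, 1.074, 1.397]
force: [1.4, -0.1, 0.2]
width: 0.799
```

Run:
```python
from h import *
t=snap('top','top13.png');s=snap('side','side13.png');o=ctrl.observe();print(o['t'],o['tool_pos'],o['force'],o['width'])
a=t[170:260,160:335];b=s[140:280,200:330]
cv2.imwrite('pics/c11.png',np.hstack([cv2.resize(a,(440,226)),cv2.resize(b,(350,377))[75:301]]) if 0 else np.hstack([cv2.copyMakeBorder(cv2.resize(a,(440,226)),75,76,0,0,0),cv2.resize(b,(350,377))]))
```

```text
35.4833 [312.46  93.21 242.16] [ 0.21 -0.18 -0.54] 0.7973755295359773
```

Run:
```python
from h import *
t=cv2.imread('pics/top13.png');s=cv2.imread('pics/side13.png')
def blobs(n,im,lo,hi,x0,x1,y0,y1):
    m=cv2.inRange(cv2.cvtColor(im,cv2.COLOR_BGR2HSV),lo,hi);M=np.zeros_like(m);M[y0:y1,x0:x1]=255
    k,_,st,c=cv2.connectedComponentsWithStats(m&M);return [(st[i].tolist(),c[i].round(1).tolist()) for i in range(1,k) if st[i][4]>6]
Y=(18,120,50),(38,255,255);B=(100,120,50),(125,255,255)
print('top y',blobs('top',t,*Y,195,335,185,260));print('side y',blobs('side',s,*Y,225,300,150,260))
print('top b',blobs('top',t,*B,250,275,185,230));print('side b',blobs('side',s,*B,240,275,150,230))
print('expect dock key: top view centre',proj('top',(451.5,-36,145)),'side top/bottom of yellow',proj('side',(451.5,-36,145)),proj('side',(451.5,-36,75)))
b=blobs('top',t,*B,250,275,185,230)
print('blue',[onz('top',*c,150) for _,c in b],'white rows',(t[196:203,254:270].sum(2)//3))
d=cv2.absdiff(t,cv2.imread('pics/top0.png')).max(2)
print('timer/pen diff',(d[225:255,155:182]>40).sum(),(d[230:257,340:385]>40).sum())
d=cv2.absdiff(s,cv2.imread('pics/side0.png')).max(2);print('tally/pen/timer side diff',(d[355:390,310:345]>40).sum(),(d[290:345,238:265]>40).sum(),(d[150:168,215:240]>40).sum())
```

```text
top y [([289, 188, 5, 20, 75], [291.3, 197.3]), ([303, 234, 13, 6, 41], [309.0, 236.5])]
side y [([281, 196, 18, 23, 208], [288.2, 209.6]), ([243, 212, 9, 30, 175], [247.1, 226.8])]
top b [([258, 211, 10, 6, 42], [262.8, 213.0])]
side b [([264, 186, 5, 16, 35], [266.7, 193.9])]
expect dock key: top view centre [309.27 235.66] side top/bottom of yellow [247.39 216.79] [248.34 237.83]
blue [array([521.75, 106.69, 150.  ])] white rows [[ 79  78  79 101 198 225 225 222  90 153 154 154 151 152 152 152]
 [ 81  81  83  92 151 224 224 204 112 174 214 226 135 152 152 153]
 [150 151 173 196 201 231 234 234 234 234 234 230 165 153 152 153]
 [147 147 235 235 235 234 234 234 233 229 207 145  91 152 153 155]
 [147 140 230 210 150 109 115 121 115 130 131 100  89 138 153 154]
 [149 146 114  97  97 107  93  88 104  75  93  94  86 123 153 154]
 [149 147 117  80  80 101 111 112 129 147 140 111  92 137 153 154]]
timer/pen diff 0 0
tally/pen/timer side diff 0 0 2
```

```bash
python3 -c "
from plant import job
job.close_job()"
```

```text
the job is handed in; nothing more can be done
```

I handed the job in at about 35.5 s of the 72 s allowed. White and blue hang on the spare hook, and the yellow key stands in the dock slot, released. `close_job` gives no verdict, so this rests on my own checks.

- **Pressing the key:** I felt the hidden spring about 41–45 mm below the mouth. I held the key at a reading of about 8 to 12 N on the wrist for over a second. The highest force reading was about 13 N in total, under the 18 N limit. I then eased off before opening the gripper.
- **Yellow key:** colour masks put it at top-view pixel (309,236.5), against (309.3,235.7) expected for a key standing upright in the slot. The side view agrees.
- **Other keys:** the white key's pixels were unchanged since it was placed. Blue read about 4 mm off the hook's middle line, against the 14 mm allowed.
- **Bystanders:** the timer, tally counter and pen showed no change from the first images beyond two noise pixels at the timer.

- **Not seen by eye:** I had used up the 12 pictures, so the final state was checked only by masks and pixel comparison.
- **Lift of the yellow key:** when I lifted it off its hook, the wrist briefly read about 7 N sideways and the key pitched a few degrees in the jaws. It still entered the slot without touching the sides.

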